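Take off the ledge distance with a tape measure

ROBOT

A 7-joint arm with a two-finger parallel gripper is mounted at the origin on the work surface. World frame = base frame: x ahead of the robot, y to its left, z up, the work surface at z = 0. Lengths are in m, angles in rad, forces in N, time in s.
With the tool pointing down it reaches from about 0.425 to 0.875 m from the base axis. Payload 4.7 kg.
Tool frame: the origin (TCP) lies at the very end of the fingers, on their centre line; the grasp point (between the pads) lies 19 mm behind it; z points along the fingers, y is the line along which they close (so a half turn about z gives the same grasp; the last joint's range is limited). The gripper opens to 87 mm and grips with 3 to 60 N. Pads are 19 mm wide; open, the fingers measure 117 mm over their backs; the gripper's body (75 mm by 190 mm) begins 51 mm behind the grasp point.
Start: joints at [1.238, 0.321, -0.07, 1.45, 0.023, 1.371, -0.057], TCP at [0.221, -0.611, 0.223] pointing down, gripper open.
Joint ranges: [-2.86, 2.86], [-0.3, 2.09], [-1.38, 1.24], [0.06, 2.45], [-1.56, 4.7], [0.09, 2.05], [-2.69, 2.69]. Speed limits (rad/s): [2.57, 2.57, 3.14, 3.14, 3.14, 3.14, 3.14].

INTERFACE

Orientations are given as a rotation vector (axis times angle).
In Python, from bench import ctrl gives the robot as it stands.
- The arm moves only by the shell command python3 -m jog 'ROWS' [FORCE]. ROWS is JSON, a list that holds one entry, the list of rows, each a list of 7 numbers: the shift along the tool's x, y, z in mm, then the turn, a rotation vector about the tool's x, y, z in degrees, then the finger opening in mm, from 0 to 87. A call has 1 to 10 rows; each row is the pose to reach, as a shift and turn from the pose commanded when the call began, along the tool's axes at that moment; what a row does not reach only later rows make up. A row lasts 1/10 s, in which the tool goes at most 50 mm and 8.59 degrees, less where a joint would pass 70% of its speed; a pose out of reach is approached as far as the arm can. A call with a gripper value outside its range is refused whole. The fingers move at their own pace and stop on an object; FORCE is the grip in N (left out, the last holds). Time passes only in rows, so rows that repeat a pose let the fingers close. It gives the time, the measured TCP pose, the force, the opening and the grip force at its end, in the units of the state.
- ctrl.get_state(): the state, without advancing time (a new reading comes with each control period).
- ctrl.get_image(name): name is "scene" or "top"; returns a dict with "image" (384x512x3 uint8, red, green, blue), "depth" (384x512 float32, m along the optical axis (not along the pixel's ray), 0 where there is no reading), "fov_y" (degrees; the focal length in pixels is half the picture's height over the tangent of half this angle, whatever the lens; pixels are square), "cx", "cy" (the principal point, pixels), "rvec" (rotation vector, rad) and "tvec" (3), from world to camera coordinates, as OpenCV has them. Camera axes: x right, y down, z forward; pixel columns grow to the right and rows downward; lengths in m; the calibration is good to about 2 mm. A picture is of the moment at which its call begins.
- ctrl.close_job(): hands the job in; it is judged then, once.
The state is a dict: "time": time; "joint_positions": joint angles; "qd": joint speeds; "joint_torque": joint torques, N m; "position": TCP position; "tool_rot": TCP orientation; "ft_force": force on the tool from outside, world axes, zero at the start; "torque": the same for the moment, N m; "grip_width": opening from 0.0 (shut) to 1.0 (fully open); "grip_force": force on a finger pad.
Only numpy, scipy, OpenCV 4.12 (cv2) and the standard library are available. Lean on these libraries where they do the work, as an engineer would, in place of code of your own. Each camera call takes 0.05 s, during which the arm holds its last target. There are 200 camera calls.

TASK

A pine cupboard door lies on the bench. Hook the tape measure over the open end of the door and draw the case back along the boards, square to that end, until its back butts against the nearest ledge (the cross batten); then push its thumb lock down so the blade stays out at that length. Leave the locked tape lying there, hooked and butted, and do not disturb the other things on the bench.

Things in the scene. Friction and masses are not known exactly. Their poses are not given: they have to be found in the camera images.
- door: Pine cupboard door of three boards lying on two bearers; it does not move. 860 x 256 mm, boards 20 mm thick, top face 40 mm above the bench. Origin: at bench level under the middle of the open end to hook on. +x along the boards, out of that end (boards at x -860 to 0 mm); +y across. A far second ledge with a black hinge strap (middle at x = -690 mm) plays no part.
- ledge: The ledge to measure to, nearest to the open end: pine batten across the door, 70 mm along the boards, 225 mm across, 20 mm high, standing on the door's face, fixed. Origin: centre of its underside (on the door's top face). Axes as the door's; the face to butt against is at x = +35 mm.
- ledge_face (a point): Middle of that face, 10 mm above the door's top face.
- tape: Tape measure, grey case, black rubber sole, standing on the door between the ledges; about 0.45 kg. Origin: centre of its underside; +x to the front (blade side), +z up. Tall part to grip by its flat sides: x -38 (flat back) to 16 mm, 36 mm wide, 66 high. Low nose: x 16 to 36 mm, 20 high. Set down, the sole's friction (about 0.9) holds the case against the blade's spring.
- case_back (a point): Middle of the flat back of the case (x = -38 mm), 10 mm above the underside.
- hook (a point): Blade's end hook, steel plate 22 mm wide, 3 mm thick. Point on its inner face (towards the case), 3 mm below the case's underside, 3 mm above the plate's lower edge. Blade in: 38 mm ahead of the case's origin, 2 mm off the nose; it draws out up to 200 mm along the case's +x against 1.5 to 2.2 N of spring. On a flat surface the hook is pushed up 6 mm; past an edge it drops by itself.
- lock (a joint): Travel of the thumb lock, m: 0 to 0.0015 when off (up); pushed down it clamps the blade from 0.008 on and meets its end stop at 0.010. It stays where it is left. Moving it takes about 5 N; push it down to the stop with 8 to 15 N. While it is down the blade does not run in or out.
- lock_top (a point): Middle of the top of the thumb lock, a black ribbed ledge on the front of the tall part, above the nose; it slides straight down. 20 mm wide, 8 mm thick, x 18.5 to 34.5 mm in the case's frame (point at 26.5). Its top is 46 mm above the case's underside when up, 36 mm when fully down. Push it from above with closed fingertips.
- pencil: Bystander: flat carpenter's pencil 165 x 13 x 8 mm lying on the bench. Origin: middle of its underside.
- driver: Bystander: screwdriver 200 mm long lying on the bench. Origin: middle of its underside.
- roll: Bystander: paper roll standing on the bench, 110 mm across, 100 mm high. Origin: centre of its underside.
- tin: Bystander: open steel tray of screws, 100 x 75 x 35 mm, on the bench. Origin: centre of its underside.
- door_end (a point): Middle of the top edge of the door's open end, 40 mm above the bench. The end is plain and square; there is 20 mm of air under it.
Things that resemble listed ones, but are neither listed nor needed, are in the scene too. Several things have the shape of the tape; the one meant has the colours described above.

How it is judged:
On the way, in this order (a step that is already met when the one before it is completed fails the run):
1. the hook has caught on the open end of the door and the blade is coming out (x of hook in the frame of door between -0.004 and 0.004 m and z of hook in the frame of door below 0.0415 m and y of hook in the frame of door between -0.125 and 0.125 m and x of hook in the frame of tape above 0.048 m), for 0.1 s.
2. the case has been drawn back until it butts against the nearest ledge, square to the end, the hook still on the end (x of hook in the frame of door between -0.004 and 0.004 m and z of hook in the frame of door below 0.0415 m and y of hook in the frame of door between -0.125 and 0.125 m and x of case_back in the frame of ledge between 0.03 and 0.04 m and angle between the x axis of tape and the x axis of door, either way round below 0.07 rad and z of tape in the frame of door below 0.044 m and x of hook in the frame of tape above 0.118 m), for 0.2 s.
At the end, for the whole second after the job is handed in: The hook hangs over the door's open end (within 4 mm of the end's face, below the top), the case stands flat on the door with its back within 5 mm of the ledge's face, square to the end within 4 degrees, the thumb lock is down (at least 8 mm), and the tape lies still (x of hook in the frame of door between -0.004 and 0.004 m and z of hook in the frame of door below 0.04 m and y of hook in the frame of door between -0.125 and 0.125 m and x of case_back in the frame of ledge between 0.03 and 0.04 m and angle between the x axis of tape and the x axis of door, either way round below 0.07 rad and z of tape in the frame of door between 0.037 and 0.044 m and x of hook in the frame of tape above 0.118 m and value of joint lock above 0.008 m and angle between tape's own z axis and vertical below 0.06 rad and linear speed of tape below 0.01 m/s); the robot touches nothing.
It fails at once if the pencil is shifted by more than 30 mm (distance of pencil from where it was at the start of the episode above 0.03 m).
It fails at once if the driver is shifted by more than 30 mm (distance of driver from where it was at the start of the episode above 0.03 m).
It fails at once if the roll is shifted by more than 30 mm (distance of roll from where it was at the start of the episode above 0.03 m).
It fails at once if the tin is shifted by more than 30 mm (distance of tin from where it was at the start of the episode above 0.03 m).
It also fails if it takes over 51 s, if anything falls off the work surface, if the arm or the gripper's body presses on something with over 40 N, if the wrist force passes 120 N, or if a joint passes its speed limit or range.

## Working session

There is one attempt and no reset: what is moved stays moved. The work goes in short steps, Python scripts to look and compute and a shell command to move; the robot and the scene stay as the last step left them, time stands still between calls to the robot, and variables do not carry over. Pictures are saved under pics/ and viewed, at most 10 in all, crops included, and the job is handed in when it is done.

```bash
mkdir -p pics; cat > h.py <<'E'
import numpy as np,cv2
from bench import ctrl
from scipy.spatial.transform import Rotation as R
def grab(n):
    d=ctrl.get_image(n); f=192/np.tan(np.radians(d["fov_y"])/2)
    v,u=np.mgrid[:384,:512]; z=d["depth"]
    c=np.dstack([(u-d["cx"])/f*z,(v-d["cy"])/f*z,z])
    W=(c-np.array(d["tvec"]))@R.from_rotvec(d["rvec"]).as_matrix()
    W[z==0]=np.nan
    return d["image"],W
E
python3 - <<'E'
from h import *
for n in("scene","top"):
    I,W=grab(n); np.savez(f"{n}0.npz",I=I,W=W); cv2.imwrite(f"pics/{n}0.png",cv2.resize(I[...,::-1],(768,576)))
s=ctrl.get_state();print(s)
E
```

```text
{'time': 0.1, 'joint_positions': array([ 1.23812399,  0.32176792, -0.07009715,  1.45153774,  0.0225952 ,
        1.37081676, -0.05688584]), 'qd': array([ 3.28940211e-04, -2.24854572e-03,  9.95541082e-04, -1.34342922e-03,
        8.67428633e-05,  8.05744335e-04, -6.43501510e-04]), 'joint_torque': array([-6.04893958e-04, -4.92573738e+01, -4.05915650e-01, -3.13398886e+01,
       -6.41463208e-02,  3.95396759e-02,  8.97425775e-05]), 'position': array([ 0.22070611, -0.61085517,  0.22156628]), 'tool_rot': array([-3.09279964e+00, -5.41771494e-01,  6.02300332e-04]), 'ft_force': array([-0.20402714, -0.16563629,  0.43643066]), 'torque': array([ 0.01027569,  0.02758283, -0.01094   ]), 'grip_force': 0.0, 'grip_width': 1.0013851912719869}
```

View pics/scene0.png

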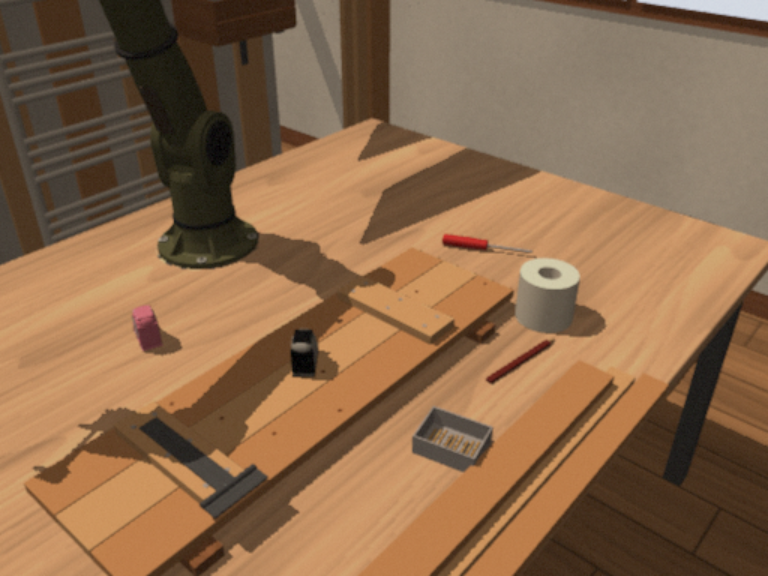

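View pics/top0.png

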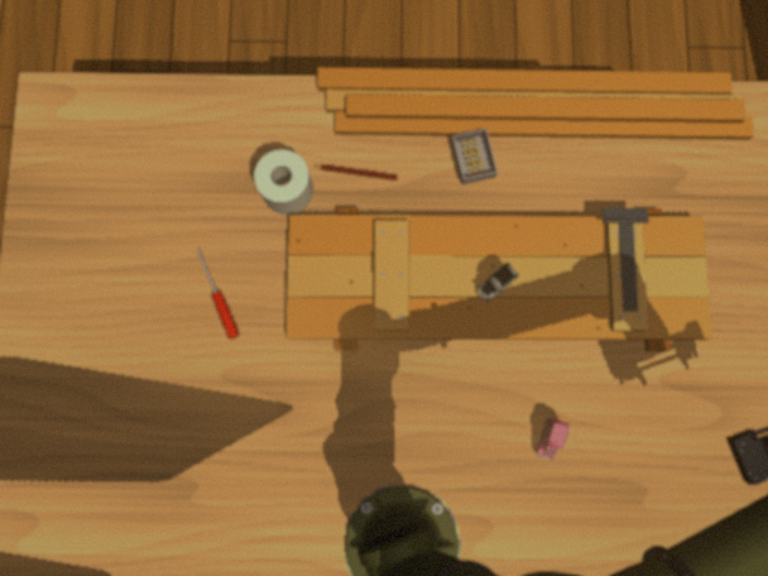

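Lookalikes of the tape: the grey/black one on the door between the ledges at top(498,280) / scene(303,352), and the pink/red one on the bare bench at top(553,438) / scene(147,327). By the description it is the one on the door. I'll check that in a close crop. The open end is the left one in the top view (u≈287), with the plain ledge at u 373–410.

```bash
python3 - <<'E'
from h import *
a=np.load("top0.npz");I,W=a["I"],a["W"]
c=I[165:210,310:360,::-1]
b=np.load("scene0.npz");J,V=b["I"],b["W"]
c2=J[205:265,180:225,::-1]
cv2.imwrite("pics/crop0.png",np.hstack([cv2.resize(c,(500,450),interpolation=2),cv2.resize(c2,(300,450),interpolation=2)]))
z=W[...,2];v,u=np.mgrid[:384,:512]
print("door z",np.nanmedian(z[150:210,290:310]))
m=(abs(z-.04)<.007)&(u>185)&(u<480)&(v>135)&(v<230)
P=W[m][:,:2].astype(np.float32);r=cv2.minAreaRect(P);print("door",r,cv2.boxPoints(r))
m=(abs(z-.06)<.007)&(u>235)&(u<285)&(v>135)&(v<230)
P=W[m][:,:2].astype(np.float32);r=cv2.minAreaRect(P);print("ledge",r,cv2.boxPoints(r))
for X,n,roi in((W,"top",(u>305)&(u<360)&(v>165)&(v<210)),(V,"scene",(u>180)&(u<225)&(v>205)&(v<265))):
  for lo,hi in((.05,.075),(.075,.095),(.098,.12)):
    m=roi&(X[...,2]>lo)&(X[...,2]<hi)
    if m.sum()>4:
      P=X[m][:,:2].astype(np.float32);print(n,lo,m.sum(),np.median(X[m],0),cv2.minAreaRect(P))
E
```

```text
door z 0.04072593752412758
door ((0.5384138822555542, -0.18477848172187805), (0.8832894563674927, 0.2781776785850525), 89.84706115722656) [[ 0.3981467  -0.62605035]
 [ 0.67632335 -0.6267929 ]
 [ 0.6786811   0.2564934 ]
 [ 0.4005044   0.25723594]]
ledge ((0.5291061401367188, 0.02327430434525013), (0.22598615288734436, 0.06958052515983582), 0.8508563041687012) [[ 0.41560888  0.05638282]
 [ 0.4166422  -0.01319003]
 [ 0.6426034  -0.00983421]
 [ 0.6415701   0.05973864]]
top 0.05 75 [ 0.49247671 -0.16422819  0.05960282] ((0.4968542754650116, -0.20490823686122894), (0.11452335864305496, 0.05356493964791298), 77.45500183105469)
top 0.075 73 [ 0.49906045 -0.17010479  0.08781661] ((0.513851523399353, -0.18777483701705933), (0.03654468059539795, 0.07256852835416794), 38.70439910888672)
top 0.098 184 [ 0.51871521 -0.19360468  0.10624204] ((0.5183793306350708, -0.1938284933567047), (0.03517160564661026, 0.052893996238708496), 45.35426712036133)
scene 0.05 139 [ 0.53970543 -0.21171887  0.06278138] ((0.5324065089225769, -0.18534868955612183), (0.03364039212465286, 0.07864050567150116), 13.239738464355469)
scene 0.075 138 [ 0.53955169 -0.21243043  0.08692517] ((0.5277402400970459, -0.20004242658615112), (0.037655074149370193, 0.04729790240526199), 40.73143768310547)
scene 0.098 150 [ 0.52727575 -0.19805068  0.10327021] ((0.5239795446395874, -0.19487541913986206), (0.03071521408855915, 0.052269347012043), 38.382408142089844)
```

View pics/crop0.png

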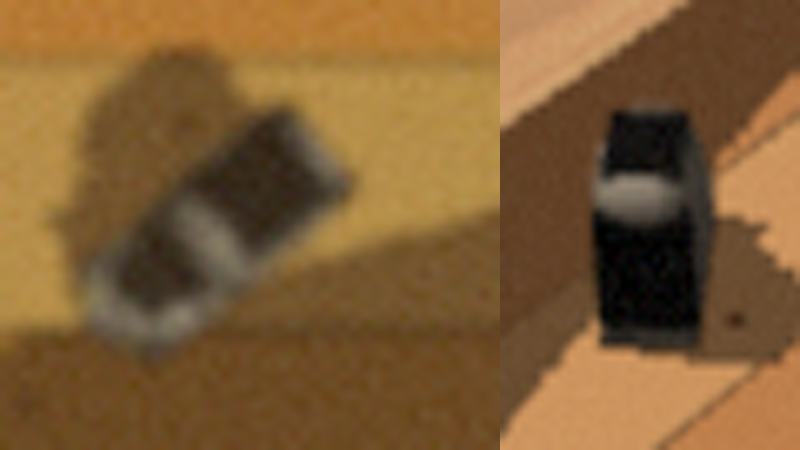

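The crop confirms it: grey case, black sole and lock. The lock and nose point lower-left, so the front's yaw is about 130° in world. Next I'll compute the move above it.

```bash
cat >> h.py <<'E'
def go(x,y,z,yaw):
    s=ctrl.get_state(); T=R.from_rotvec(s["tool_rot"]).as_matrix()
    a=np.radians(yaw); t=np.array([[np.cos(a),np.sin(a),0],[np.sin(a),-np.cos(a),0],[0,0,-1]])
    print("row",np.round(T.T@(np.array([x,y,z])-s["position"])*1000,1),np.round(np.degrees(R.from_matrix(T.T@t).as_rotvec()),1))
    print("now",s["time"],np.round(s["position"],4),"xyaw",np.round(np.degrees(np.arctan2(T[1,0],T[0,0])),2),"F",np.round(s["ft_force"],1),s["grip_width"]*87,s["grip_force"])
E
python3 - <<'E'
from h import *
a=np.load("top0.npz");W=a["W"];z=W[...,2]
# open end: last door-top pixel per row
L=[]
for v in range(148,222):
    c=[u for u in range(180,230) if abs(z[v,u]-.04)<.006]
    if c: L.append(W[v,c[0],:2])
L=np.array(L);p=np.polyfit(L[:,0],L[:,1],1);r=L[:,1]-np.polyval(p,L[:,0]);k=abs(r)<.004;p=np.polyfit(L[k,0],L[k,1],1)
print("end y at x=.53:",np.polyval(p,.53),"slope",p[0],k.sum(),r.std())
print(W[185,180:215:2,1:])
L=[]
for u in range(215,470):
    for rng in (range(135,165),range(235,205,-1)):
        pass
for u in (225,340,380,450):
    c=[v for v in range(130,240) if abs(z[v,u]-.04)<.006]; print(u,W[c[0],u],W[c[-1],u])
go(.5185,-.194,.19,130); go(.5185,-.194,.05,130)
E
```

```text
end y at x=.53: 0.23385512621132443 slope 0.015104142319082463 72 0.0013250208179315074
[[ 0.27501904  0.00425741]
 [ 0.26844373  0.00622946]
 [ 0.26344289 -0.00190355]
 [ 0.25597518  0.00595275]
 [ 0.25067519 -0.00062035]
 [ 0.24424337  0.00041438]
 [ 0.2328771   0.03753339]
 [ 0.2259363   0.04370072]
 [ 0.22039405  0.03938391]
 [ 0.21405227  0.04120772]
 [ 0.20827814  0.03841958]
 [ 0.2017717   0.04176139]
 [ 0.19651862  0.03408387]
 [ 0.19032958  0.03454163]
 [ 0.18351199  0.0411613 ]
 [ 0.17773997  0.03771598]
 [ 0.17123076  0.04179554]
 [ 0.16501791  0.04295636]]
225 [0.65337676 0.13442352 0.04231943] [0.40242567 0.12903437 0.03694102]
340 [ 0.65820251 -0.22272414  0.04234115] [ 0.40370181 -0.21971003  0.0353992 ]
380 [ 0.66022844 -0.34765991  0.04107861] [ 0.40466909 -0.33992496  0.04084114]
450 [ 0.65917159 -0.56490752  0.04406117] [ 0.40730767 -0.55289323  0.03978777]
row [ 421.8 -290.8   32. ] [-1.000e-01 -1.000e-01 -1.101e+02]
now 0.1 [ 0.2207 -0.6109  0.2216] xyaw 19.87 F [-0.2 -0.2  0.4] 87.12051164066285 0.0
row [ 421.8 -290.5  172. ] [-1.000e-01 -1.000e-01 -1.101e+02]
now 0.1 [ 0.2207 -0.6109  0.2216] xyaw 19.87 F [-0.2 -0.2  0.4] 87.12051164066285 0.0
```

```bash
python3 -m jog '[[[422,-291,32,0,0,-110,87],[422,-291,32,0,0,-110,87],[422,-291,32,0,0,-110,87],[422,-291,32,0,0,-110,87],[422,-291,32,0,0,-110,87],[422,-291,32,0,0,-110,87],[422,-291,32,0,0,-110,87],[422,-291,32,0,0,-110,87],[422,-291,32,0,0,-110,87],[422,-291,32,0,0,-110,87]]]' 20; python3 -c "
from h import *
go(.5185,-.194,.19,130)"
```

```text
time: 1.1
position: [0.5116, -0.2035, 0.1911]
tool_rot: [1.887, 2.511, -0.001]
ft_force: [1.5, -0.6, 0.7]
grip_width: 1.001
grip_force: 0.0
row [7.2 9.3 1.1] [ -0.    0.  -23.8]
now 1.1 [ 0.5116 -0.2035  0.1911] xyaw 106.15 F [ 1.5 -0.6  0.7] 87.05340929743242 0.0
```

```bash
python3 -m jog '[[[0,0,0,0,0,-24,87],[0,0,0,0,0,-24,87],[0,0,0,0,0,-24,87],[0,0,0,0,0,-24,87],[0,0,0,0,0,-24,87],[0,0,0,0,0,-24,87]]]' >/dev/null; python3 - <<'E'
from h import *
go(.5185,-.194,.05,130)
I,W=grab("scene")
cv2.imwrite("pics/s1.png",cv2.resize(I[180:290,140:260,::-1],(720,600),interpolation=2)[:600])
E
```

```text
row [  3.8  13.2 141.3] [-0.  -0.  -0.3]
now 1.7 [ 0.5108 -0.2053  0.1913] xyaw 129.69 F [ 0.7  0.2 -0. ] 87.22163111148578 0.0
```

View pics/s1.png

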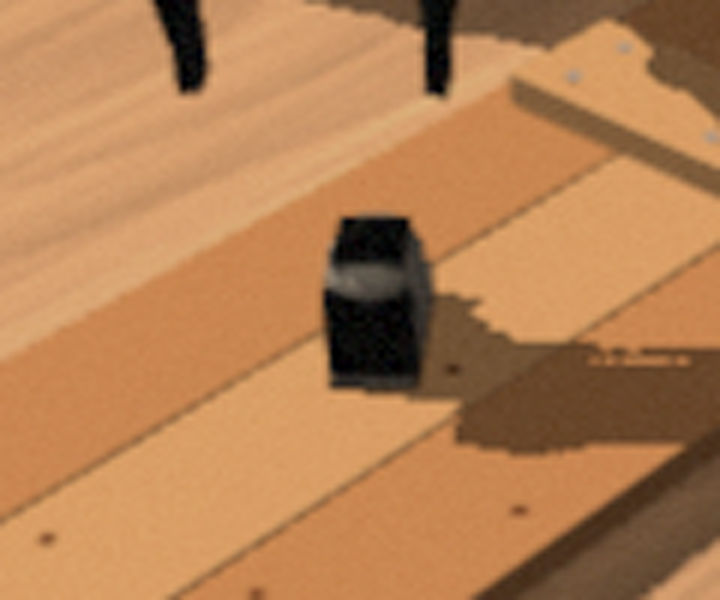

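The fingers at crop (190,85) and (437,95) straddle the tape at (380,300). I'm centring by 13 mm and descending.

```bash
python3 -m jog '[[[4,13,20,0,0,0,87],[4,13,50,0,0,0,87],[4,13,80,0,0,0,87],[4,13,105,0,0,0,87],[4,13,125,0,0,0,87],[4,13,135,0,0,0,87],[4,13,141,0,0,0,87],[4,13,141,0,0,0,87],[4,13,141,0,0,0,87]]]'; python3 - <<'E'
from h import *
go(.5185,-.194,.05,130)
I,W=grab("scene");v,u=np.mgrid[:384,:512]
m=(W[...,2]>.098)&(W[...,2]<.112)&(u>180)&(u<225)&(v>205)&(v<265);print(np.nanmedian(W[m],0),m.sum())
I,W=grab("top")
m=(W[...,2]>.09)&(W[...,2]<.112)&(u>305)&(u<360)&(v>165)&(v<210);print(np.nanmedian(W[m],0),m.sum())
E
```

```text
time: 2.65
position: [0.5192, -0.1942, 0.0514]
tool_rot: [1.332, 2.843, -0.0]
ft_force: [0.2, -0.4, 0.5]
grip_width: 0.999
grip_force: 0.0
row [ 0.6 -0.4  1.4] [ 0.   0.1 -0.2]
now 2.65 [ 0.5192 -0.1942  0.0514] xyaw 129.8 F [ 0.2 -0.4  0.5] 86.92140094262174 0.0
[ 0.530604   -0.20340586  0.10301972] 137
[ 0.50580494 -0.17529681  0.0992687 ] 44
```

```bash
python3 -m jog '[[[0,0,0,0,0,0,20],[0,0,0,0,0,0,20],[0,0,0,0,0,0,20],[0,0,0,0,0,0,20],[0,0,0,0,0,0,20],[0,0,0,0,0,0,20],[0,0,0,0,0,0,20],[0,0,0,0,0,0,20]]]' 30; python3 - <<'E'
from h import *
go(.53,.1,.14,90.9)
E
```

```text
time: 3.55
position: [0.5191, -0.1933, 0.0505]
tool_rot: [1.331, 2.845, 0.002]
ft_force: [1.6, 0.9, -0.8]
grip_width: 0.41
grip_force: 30.0
row [218.2 196.4 -89.3] [ 0.1 -0.  38.9]
now 3.55 [ 0.5191 -0.1933  0.0505] xyaw 129.84 F [ 1.6  0.9 -0.8] 35.642658008636694 29.9859106563963
```

```bash
python3 -m jog '[[[0,0,-20,0,0,0,20],[0,0,-50,0,0,0,20],[0,0,-80,0,0,0,20],[25,20,-80,0,0,0,20],[55,50,-80,0,0,5,20],[85,80,-80,0,0,12,20],[118,108,-80,0,0,19,20],[150,137,-80,0,0,26,20],[190,170,-80,0,0,33,20],[218,196,-80,0,0,39,20]]]'; python3 - <<'E'
from h import *
go(.53,.19,.12,90.9)
E
```

```text
time: 4.55
position: [0.5277, 0.1014, 0.1294]
tool_rot: [-2.209, -2.232, 0.003]
ft_force: [0.2, -0.2, -3.8]
grip_width: 0.412
grip_force: 30.0
row [88.6  3.3  9.4] [-0.1  0.  -0.3]
now 4.55 [0.5277 0.1014 0.1294] xyaw 90.61 F [ 0.2 -0.2 -3.8] 35.874663296002296 29.979725789744407
```

```bash
python3 -m jog '[[[30,3,3,0,0,0,20],[60,3,6,0,0,0,20],[89,3,9,0,0,0,20],[89,3,9,0,0,0,20],[89,3,9,0,0,0,20]]]'; python3 - <<'E'
from h import *
go(.53,.193,.0505,90.9)
I,W=grab("scene");I2,W2=grab("top");np.savez("m.npz",I=I,W=W,J=I2,V=W2)
cv2.imwrite("pics/s2.png",np.hstack([cv2.resize(I[150:230,240:330,::-1],(450,400),interpolation=2),cv2.resize(I2[150:220,165:225,::-1],(343,400),interpolation=2)]))
v,u=np.mgrid[:384,:512]
for lo in range(60,150,10):
  for X,n in((W,'s'),(W2,'t')):
    m=(X[...,2]>lo/1000)&(X[...,2]<lo/1000+.01)&(X[...,0]>.5)&(X[...,0]<.56)&(X[...,1]>.11)&(X[...,1]<.27)
    if m.sum()>3:print(lo,n,m.sum(),"y",np.round(np.percentile(X[m][:,1],[2,50,98]),4),"x",np.round(np.percentile(X[m][:,0],[2,50,98]),4))
E
```

```text
time: 5.05
position: [0.5299, 0.1883, 0.1202]
tool_rot: [-2.203, -2.239, 0.004]
ft_force: [0.1, -0.2, -4.1]
grip_width: 0.411
grip_force: 30.0
row [ 4.8  0.4 69.7] [-0.1  0.1  0. ]
now 5.05 [0.5299 0.1883 0.1202] xyaw 90.94 F [ 0.1 -0.2 -4.1] 35.76766550758648 29.98636391479522
100 s 14 y [0.1578 0.1758 0.2291] x [0.5255 0.5474 0.5499]
110 s 58 y [0.1559 0.1611 0.2259] x [0.5184 0.5466 0.556 ]
120 s 68 y [0.1561 0.1648 0.2322] x [0.5165 0.5471 0.5584]
130 s 67 y [0.1563 0.1621 0.1948] x [0.5154 0.5465 0.5591]
140 s 52 y [0.1564 0.1622 0.1946] x [0.5164 0.5448 0.5595]
```

View pics/s2.png

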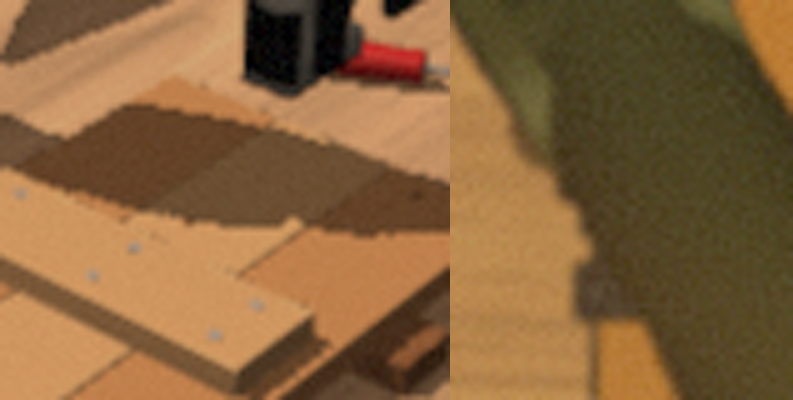

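The tape hangs in the grip, with its back about 31 mm behind the TCP, so the hook is about 45 mm ahead of it. Now I'm lowering it with the hook about 8 mm past the end.

```bash
python3 -m jog '[[[8,0,15,0,0,0,20],[8,0,35,0,0,0,20],[8,0,52,0,0,0,20],[8,0,60,0,0,0,20],[8,0,64,0,0,0,20],[8,0,66,0,0,0,20],[8,0,68,0,0,0,20],[8,0,69,0,0,0,20],[8,0,69,0,0,0,20],[8,0,69,0,0,0,20]]]'; python3 - <<'E'
from h import *
go(.53,.09,.0505,90.9)
I2,W2=grab("top")
cv2.imwrite("pics/t3.png",cv2.resize(I2[150:220,165:225,::-1],(514,600),interpolation=2))
E
```

```text
time: 6.15
position: [0.5313, 0.1962, 0.0528]
tool_rot: [2.205, 2.237, 0.001]
ft_force: [-0.2, -0.1, -5.0]
grip_width: 0.41
grip_force: 30.0
row [-106.2   -2.8    2.3] [ 0.   0.  -0.1]
now 6.15 [0.5313 0.1962 0.0528] xyaw 90.82 F [-0.2 -0.1 -5. ] 35.68864953363744 29.986627291655168
```

View pics/t3.png

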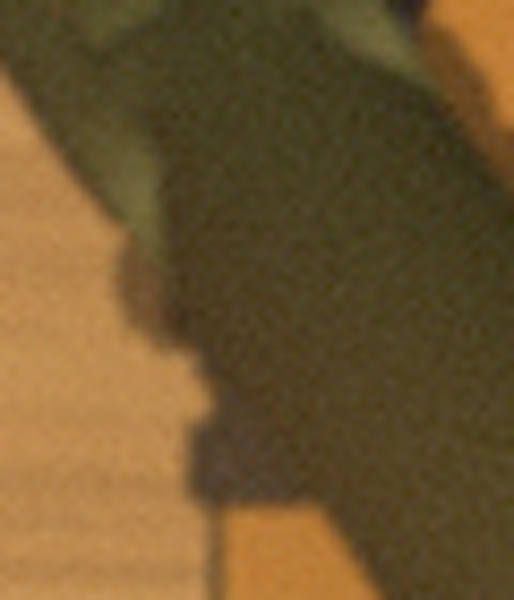

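The arm hides the hook from above, so I'll lower it by feel.

```bash
python3 -m jog '[[[0,0,1,0,0,0,20],[0,0,1.5,0,0,0,20],[0,0,2,0,0,0,20],[0,0,2,0,0,0,20]]]';python3 -m jog '[[[0,0,0.5,0,0,0,20],[0,0,1,0,0,0,20],[0,0,1,0,0,0,20]]]'
```

```text
time: 6.6
position: [0.531, 0.1961, 0.0505]
tool_rot: [2.206, 2.237, -0.0]
ft_force: [-0.3, -0.3, -2.9]
grip_width: 0.41
grip_force: 30.0
time: 6.9
position: [0.531, 0.1961, 0.0505]
tool_rot: [2.205, 2.237, -0.001]
ft_force: [-4.1, -2.6, 5.7]
grip_width: 0.412
grip_force: 30.0
```

```bash
python3 -m jog '[[[0,0,-0.7,0,0,0,20],[-4,0,-0.7,0,0,0,20],[-8,0,-0.7,0,0,0,20],[-14,0,-0.7,0,0,0,20],[-22,0,-0.7,0,0,0,20],[-30,0,-0.7,0,0,0,20],[-38,0,-0.7,0,0,0,20],[-45,0,-0.7,0,0,0,20],[-50,0,-0.7,0,0,0,20],[-50,0,-0.7,0,0,0,20]]]'; python3 - <<'E'
from h import *
go(.53,.095,.0505,90.9)
I,W=grab("scene");I2,W2=grab("top")
cv2.imwrite("pics/s4.png",np.hstack([cv2.resize(I[150:230,230:330,::-1],(450,360),interpolation=2),cv2.resize(I2[150:220,165:225,::-1],(309,360),interpolation=2)]))
E
```

```text
time: 7.9
position: [0.5322, 0.1463, 0.0505]
tool_rot: [2.206, 2.237, 0.003]
ft_force: [0.5, 4.1, 1.4]
grip_width: 0.415
grip_force: 30.0
row [-51.3  -3.   -0.1] [ 0.1 -0.1 -0.1]
now 7.9 [0.5322 0.1463 0.0505] xyaw 90.79 F [0.5 4.1 1.4] 36.074029868962484 29.986385389929637
```

View pics/s4.png

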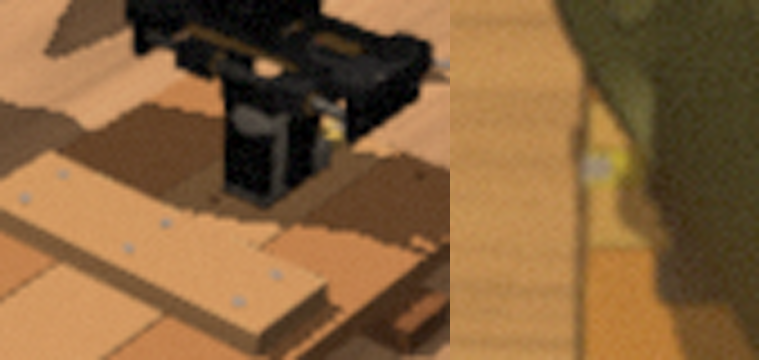

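The yellow blade runs to the door's end (right panel, 590,168), so the hook has caught. I'll keep drawing back, slowly for the last part.

```bash
python3 -m jog '[[[-8,0,0,0,0,0,20],[-17,0,0,0,0,0,20],[-26,0,0,0,0,0,20],[-35,0,0,0,0,0,20],[-43,0,0,0,0,0,20],[-48,0,0,0,0,0,20],[-50,0,0,0,0,0,20],[-52,0,0,0,0,0,20]]]'; python3 -m jog '[[[-1,0,0,0,0,0,20],[-2,0,0,0,0,0,20],[-2,0,0,0,0,0,20]]]'; python3 - <<'E'
from h import *
go(.53,.095,.0505,90.9)
I,W=grab("scene")
X=W;u=np.mgrid[:384,:512][1]
for lo in (70,80,90):
    m=(X[...,2]>lo/1000)&(X[...,2]<lo/1000+.01)&(X[...,0]>.517)&(X[...,0]<.545)&(X[...,1]>.04)&(X[...,1]<.09)
    print(lo,m.sum(),np.round(np.percentile(X[m][:,1],[2,25,50,75]),4))
E
```

```text
time: 8.8
position: [0.5328, 0.0958, 0.0505]
tool_rot: [-2.204, -2.238, -0.004]
ft_force: [1.2, 6.8, 1.0]
grip_width: 0.409
grip_force: 30.0
time: 9.1
position: [0.5328, 0.0939, 0.0505]
tool_rot: [-2.204, -2.238, -0.004]
ft_force: [0.1, 5.5, 1.2]
grip_width: 0.415
grip_force: 30.0
row [ 1.2 -2.8  0. ] [ 0.1 -0.1 -0. ]
now 9.1 [0.5328 0.0939 0.0505] xyaw 90.88 F [0.1 5.5 1.2] 36.119385466389836 29.988891516113654
70 20 [0.0614 0.0632 0.0643 0.065 ]
80 24 [0.0608 0.0622 0.0633 0.0651]
90 33 [0.0619 0.0644 0.0668 0.0703]
```

Back is about 4–5 mm from the face. Creeping on until the force rises.

```bash
python3 -m jog '[[[-1,0,0,0,0,0,20],[-2,0,0,0,0,0,20],[-3,0,0,0,0,0,20],[-3,0,0,0,0,0,20]]]'; python3 -m jog '[[[-1,0,0,0,0,0,20],[-1,0,0,0,0,0,20]]]';python3 -m jog '[[[-1,0,0,0,0,0,20],[-1,0,0,0,0,0,20]]]'
```

```text
time: 9.55
position: [0.5329, 0.0909, 0.0505]
tool_rot: [-2.204, -2.238, -0.004]
ft_force: [1.1, 6.8, 1.7]
grip_width: 0.412
grip_force: 30.0
time: 9.75
position: [0.5329, 0.0899, 0.0505]
tool_rot: [-2.204, -2.238, -0.004]
ft_force: [-0.4, 6.3, 1.2]
grip_width: 0.413
grip_force: 30.0
time: 9.95
position: [0.5329, 0.089, 0.0505]
tool_rot: [-2.204, -2.238, -0.004]
ft_force: [0.5, 5.4, 2.4]
grip_width: 0.41
grip_force: 30.0
```

```bash
python3 -m jog '[[[-1,0,0,0,0,0,20],[-1,0,0,0,0,0,20]]]';python3 -m jog '[[[-1,0,0,0,0,0,20],[-1,0,0,0,0,0,20]]]' | sed -n 2,4p;python3 - <<'E'
from h import *
I,W=grab("scene")
X=W
for lo in (70,80,90):
    m=(X[...,2]>lo/1000)&(X[...,2]<lo/1000+.01)&(X[...,0]>.517)&(X[...,0]<.545)&(X[...,1]>.04)&(X[...,1]<.09)
    print(lo,m.sum(),np.round(np.percentile(X[m][:,1],[2,25,50,75]),4))
m=(X[...,2]>.045)&(X[...,2]<.055)&(X[...,0]>.57)&(X[...,0]<.64)&(X[...,1]>-.05)&(X[...,1]<.1); print(np.percentile(X[m][:,1],[2,50,98]))
E
```

```text
time: 10.15
position: [0.5329, 0.0888, 0.0505]
tool_rot: [-2.203, -2.238, -0.005]
ft_force: [0.2, 8.2, 1.2]
grip_width: 0.411
grip_force: 30.0
position: [0.5329, 0.0887, 0.0506]
tool_rot: [-2.202, -2.238, -0.007]
ft_force: [0.0, 9.8, 0.8]
70 28 [0.0559 0.0575 0.0593 0.0607]
80 22 [0.0558 0.0579 0.0596 0.0602]
90 31 [0.0563 0.0605 0.0628 0.0646]
[-0.01211233 -0.00946482  0.0560665 ]
```

The case has butted: TCP y stopped at 0.0888 and the force is rising. Releasing and lifting.

```bash
python3 -m jog '[[[1,0,0,0,0,0,20],[1,0,0,0,0,0,20],[1,0,0,0,0,0,87],[1,0,0,0,0,0,87],[1,0,0,0,0,0,87],[1,0,0,0,0,0,87],[1,0,0,0,0,0,87],[1,0,0,0,0,0,87]]]';python3 -m jog '[[[0,0,-15,0,0,0,87],[0,0,-35,0,0,0,87],[0,0,-60,0,0,0,87],[0,0,-80,0,0,0,87],[-20,0,-95,0,0,0,0],[-60,0,-95,0,0,0,0],[-100,0,-95,0,0,0,0],[-140,0,-95,0,0,0,0],[-140,0,-95,0,0,0,0]]]'; python3 - <<'E'
from h import *
I,W=grab("scene");I2,W2=grab("top")
cv2.imwrite("pics/s5.png",np.hstack([cv2.resize(I[130:230,230:330,::-1],(400,400),interpolation=2),cv2.resize(I2[140:230,180:270,::-1],(400,400),interpolation=2)]))
for X,n in((W,'s'),(W2,'t')):
  for lo,hi in((52,66),(66,82),(82,92),(98,112)):
    m=(X[...,2]>lo/1000)&(X[...,2]<hi/1000)&(X[...,0]>.49)&(X[...,0]<.57)&(X[...,1]>.06)&(X[...,1]<.15)
    if m.sum()>4:print(n,lo,m.sum(),np.round(np.median(X[m],0),4),cv2.minAreaRect(X[m][:,:2].astype(np.float32)))
E
```

```text
time: 11.2
position: [0.5325, 0.0858, 0.05]
tool_rot: [2.206, 2.237, -0.001]
ft_force: [0.2, 0.5, -0.4]
grip_width: 0.873
grip_force: 0.0
time: 12.1
position: [0.5345, -0.0615, 0.146]
tool_rot: [2.214, 2.224, -0.004]
ft_force: [0.1, -0.9, 1.0]
grip_width: 0.632
grip_force: 0.0
s 52 69 [0.5511 0.0847 0.0581] ((0.5447390079498291, 0.087409108877182), (0.07928478717803955, 0.0393214076757431), 64.32238006591797)
s 66 80 [0.552  0.0818 0.0747] ((0.5361850261688232, 0.09648559242486954), (0.07244095951318741, 0.0388626791536808), 89.2885971069336)
s 82 51 [0.551  0.0734 0.0873] ((0.5432145595550537, 0.09130989015102386), (0.07003454864025116, 0.035873718559741974), 74.09708404541016)
s 98 109 [0.537  0.08   0.1034] ((0.5345472693443298, 0.08469823747873306), (0.03274613618850708, 0.048888374119997025), 0.3054238557815552)
t 52 39 [0.515  0.1182 0.0564] ((0.5295277237892151, 0.09736120700836182), (0.06722275912761688, 0.0335499532520771), 89.43812561035156)
t 66 31 [0.514  0.1055 0.0758] ((0.5261014699935913, 0.09356412291526794), (0.06937717646360397, 0.032070342451334), 78.5307846069336)
t 82 41 [0.5288 0.12   0.0869] ((0.529755711555481, 0.09482817351818085), (0.03289574012160301, 0.06847625970840454), 0.8303016424179077)
t 98 174 [0.5311 0.0865 0.105 ] ((0.531391441822052, 0.0855017751455307), (0.03307684138417244, 0.05006758123636246), 0.8152726888656616)
```

View pics/s5.png

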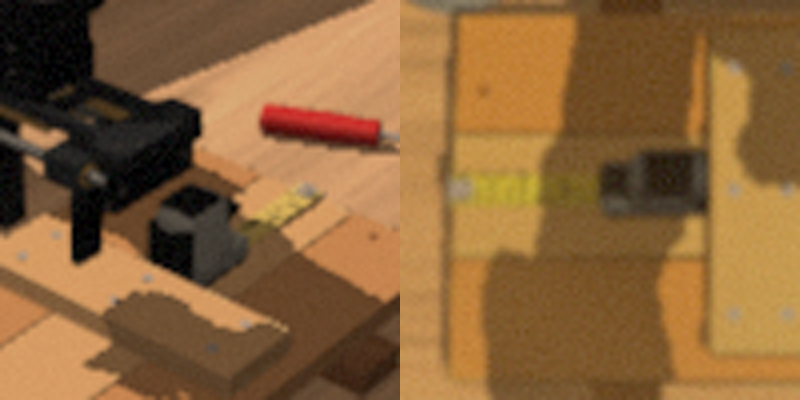

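The case is butted and square, and the blade is hooked at the end (right panel 458,188). Next is the thumb lock, at about (0.531, 0.1225). I aim 3 mm further forward so the fingers clear the tall part.

```bash
python3 -c "
from h import *
go(.531,.126,.146,90.9)"
```

```text
row [180.9  -1.6   0. ] [ 0.1  0.  -0.2]
now 12.2 [ 0.5347 -0.0548  0.146 ] xyaw 90.66 F [-0.4  0.7 -0.4] 46.599076995304785 0.0
```

```bash
python3 -m jog '[[[45,-1,0,0,0,0,0],[90,-1,0,0,0,0,0],[135,-1,0,0,0,0,0],[170,-2,0,0,0,0,0],[181,-2,0,0,0,0,0],[181,-2,0,0,0,0,0],[181,-2,0,0,0,0,0],[181,-2,0,0,0,0,0]]]'; python3 -c "
from h import *
go(.531,.126,.086,90.9)"
```

```text
time: 13.0
position: [0.5303, 0.1251, 0.145]
tool_rot: [2.208, 2.234, -0.001]
ft_force: [0.4, 0.6, -0.9]
grip_width: 0.01
grip_force: 0.0
row [ 1.   0.8 59. ] [-0.   0.1 -0.2]
now 13.0 [0.5303 0.1251 0.145 ] xyaw 90.67 F [ 0.4  0.6 -0.9] 0.851446620368483 0.0
```

```bash
python3 -m jog '[[[1,1,20,0,0,0,0],[1,1,40,0,0,0,0],[1,1,50,0,0,0,0],[1,1,55,0,0,0,0],[1,1,58,0,0,0,0],[1,1,60,0,0,0,0],[1,1,60,0,0,0,0]]]'; python3 -m jog '[[[0,0,1.5,0,0,0,0],[0,0,3,0,0,0,0],[0,0,4.5,0,0,0,0],[0,0,6,0,0,0,0],[0,0,6,0,0,0,0]]]'
```

```text
time: 13.7
position: [0.5314, 0.1281, 0.0856]
tool_rot: [2.205, 2.237, 0.001]
ft_force: [0.5, -0.7, -0.2]
grip_width: 0.007
grip_force: 0.0
time: 14.2
position: [0.5315, 0.1282, 0.0792]
tool_rot: [2.205, 2.237, 0.001]
ft_force: [0.2, 0.3, 4.4]
grip_width: 0.005
grip_force: 2.0
```

```bash
python3 -m jog '[[[0,0,1,0,0,0,0],[0,0,2,0,0,0,0],[0,0,3,0,0,0,0],[0,0,3,0,0,0,0]]]'; python3 -m jog '[[[0,0,1,0,0,0,0],[0,0,1,0,0,0,0]]]'
```

```text
time: 14.6
position: [0.5315, 0.1283, 0.0767]
tool_rot: [2.205, 2.237, 0.001]
ft_force: [-1.5, 0.2, 7.6]
grip_width: 0.004
grip_force: 3.9
time: 14.8
position: [0.5316, 0.1284, 0.0763]
tool_rot: [2.205, 2.237, 0.001]
ft_force: [-1.3, -0.5, 10.9]
grip_width: 0.005
grip_force: 5.6
```

It has met the end stop at 11 N. I'm lifting straight off, then checking.

```bash
python3 -m jog '[[[0,0,0,0,0,0,0],[0,0,-5,0,0,0,0],[0,0,-25,0,0,0,0],[0,0,-55,0,0,0,0],[0,0,-90,0,0,0,0],[-50,0,-100,0,0,0,0],[-100,0,-100,0,0,0,0],[-150,0,-100,0,0,0,0],[-200,0,-100,0,0,0,0],[-200,0,-100,0,0,0,0]]]'; python3 - <<'E'
from h import *
I,W=grab("scene");I2,W2=grab("top")
cv2.imwrite("pics/s6.png",np.hstack([cv2.resize(I[130:230,230:330,::-1],(400,400),interpolation=2),cv2.resize(I2[140:230,180:270,::-1],(400,400),interpolation=2)]))
for X,n in((W,'s'),(W2,'t')):
  for lo,hi in((66,82),(82,92),(98,112)):
    m=(X[...,2]>lo/1000)&(X[...,2]<hi/1000)&(X[...,0]>.49)&(X[...,0]<.57)&(X[...,1]>.05)&(X[...,1]<.15)
    if m.sum()>4:print(n,lo,m.sum(),np.round(np.median(X[m],0),4),cv2.minAreaRect(X[m][:,:2].astype(np.float32)))
m=(abs(W2[...,0]-.531)<.008)&(abs(W2[...,1]-.1225)<.006);print("lock z",np.median(W2[m][:,2]),m.sum())
E
```

```text
time: 15.8
position: [0.5323, -0.0816, 0.1737]
tool_rot: [2.219, 2.223, -0.007]
ft_force: [-0.3, 0.6, -0.5]
grip_width: 0.002
grip_force: 0.0
s 66 106 [0.5482 0.0632 0.0734] ((0.542681097984314, 0.09077096730470657), (0.07489219307899475, 0.03845617547631264), 75.22686767578125)
s 82 69 [0.5495 0.0635 0.0871] ((0.5463092923164368, 0.07332290709018707), (0.055827535688877106, 0.03112425096333027), 48.883846282958984)
s 98 110 [0.5368 0.0812 0.1033] ((0.5352781414985657, 0.0840286910533905), (0.03335295990109444, 0.04603937640786171), 1.1626255512237549)
t 66 62 [0.5246 0.1176 0.0758] ((0.5297302007675171, 0.09508053958415985), (0.06910578906536102, 0.03512539714574814), 89.92457580566406)
t 82 18 [0.5156 0.0884 0.0876] ((0.5291752219200134, 0.09008941054344177), (0.03265839442610741, 0.06031039357185364), 3.121666431427002)
t 98 177 [0.5292 0.0864 0.1049] ((0.5310682654380798, 0.08545389026403427), (0.03340622037649155, 0.050156719982624054), 0.07178924977779388)
lock z 0.07615972804758334 20
```

View pics/s6.png

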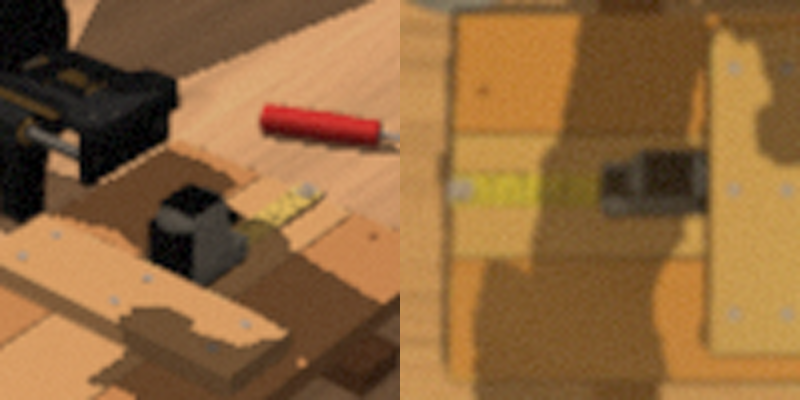

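The lock's top is now at 0.076 m (it was 0.087), so it is fully down. The case (right panel 655,185) still butts against the ledge and the hook (458,188) is on the end. Handing in.

```bash
python3 -c "
from bench import ctrl
print(ctrl.close_job())"
```

```text
the job is handed in; nothing more can be done
None
```

The tape is hooked over the door's open end, its back butted square against the nearest ledge, and the thumb lock is pushed fully down; I handed the job in at about 16 s, and no verdict came back.

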